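# Line up the milled pulleys by size

### The job

Line up the four aluminium belt pulleys by size on the board's cork pads: the largest on the pad next to the upright steel end stop, then each smaller one in turn, with the smallest at the other end. Each must lie flat with its hub up, centred on its own pad to within about a centimetre. Leave the little oil bottle standing where it is.

Things in the scene. Friction and masses are not known exactly. Their poses are not given: they have to be found in the camera images.
- pulley_34: smallest of four loose plain aluminium V-belt pulleys: a grooved wheel 34 mm in diameter and 16 mm thick, lying flat, with a round hub 22 mm in diameter standing up from its middle, from 16 to 42 mm above its underside (the hub is the easy grip, at any yaw). About 60 g. Origin: centre of the underside; z up through the hub.
- pulley_46: second smallest of four loose plain aluminium V-belt pulleys: a grooved wheel 46 mm in diameter and 16 mm thick, lying flat, with a round hub 22 mm in diameter standing up from its middle, from 16 to 42 mm above its underside (the hub is the easy grip, at any yaw). About 90 g. Origin: centre of the underside; z up through the hub.
- pulley_58: second largest of four loose plain aluminium V-belt pulleys: a grooved wheel 58 mm in diameter and 16 mm thick, lying flat, with a round hub 22 mm in diameter standing up from its middle, from 16 to 42 mm above its underside (the hub is the easy grip, at any yaw). About 130 g. Origin: centre of the underside; z up through the hub.
- pulley_70: largest of four loose plain aluminium V-belt pulleys: a grooved wheel 70 mm in diameter and 16 mm thick, lying flat, with a round hub 22 mm in diameter standing up from its middle, from 16 to 42 mm above its underside (the hub is the easy grip, at any yaw). About 180 g. Origin: centre of the underside; z up through the hub.
- pad_a: round cork pad, 72 mm in diameter, 3 mm thick, fixed on the plywood board; at one end of the row of four. Pads are 76 to 96 mm apart, centre to centre. Origin: centre of its underside, which lies 12 mm above the table (so its top, where a pulley rests, is 15 mm above the table). The board's length (the row) runs along the pads' y axis; the board is 95 mm wide, 450 mm long, 12 mm thick.
- pad_b: round cork pad, 72 mm in diameter, 3 mm thick, fixed on the plywood board; second in the row, between pad_a and pad_c. Pads are 76 to 96 mm apart, centre to centre. Origin: centre of its underside, which lies 12 mm above the table (so its top, where a pulley rests, is 15 mm above the table). The board's length (the row) runs along the pads' y axis; the board is 95 mm wide, 450 mm long, 12 mm thick.
- pad_c: round cork pad, 72 mm in diameter, 3 mm thick, fixed on the plywood board; third in the row, between pad_b and pad_d. Pads are 76 to 96 mm apart, centre to centre. Origin: centre of its underside, which lies 12 mm above the table (so its top, where a pulley rests, is 15 mm above the table). The board's length (the row) runs along the pads' y axis; the board is 95 mm wide, 450 mm long, 12 mm thick.
- pad_d: round cork pad, 72 mm in diameter, 3 mm thick, fixed on the plywood board; at the other end of the row. Pads are 76 to 96 mm apart, centre to centre. Origin: centre of its underside, which lies 12 mm above the table (so its top, where a pulley rests, is 15 mm above the table). The board's length (the row) runs along the pads' y axis; the board is 95 mm wide, 450 mm long, 12 mm thick.
- end_stop: upright steel plate fixed at one end of the plywood board, beyond the last pad: 70 mm across the board, 10 mm thick (24 mm at its foot), 60 mm tall, top 72 mm above the table. It stands about 74 mm from the centre of the nearest pad, and at either end of the row (next to pad_a or next to pad_d). The board's other end has only a flat strip 4 mm high. Origin: centre of its underside.
- oil_bottle: small amber glass oil bottle with a black cap, 36 mm in diameter, 72 mm tall, standing loose among the pulleys; to be left where it is. Origin: centre of its underside, z up.
There are look-alikes about, which are no part of the job. Leave any orange look-alike of the pulley_58 alone. Leave any pink look-alike of the pulley_70 alone.

How it is judged:
By the outcome, as a careful person would: the job done as asked, in the order asked, and still so for the second after the job is handed in, with the robot touching nothing.
It also fails if it takes over 88 s, if anything falls off the work surface, if the arm or the gripper's body presses on something with over 40 N, if the wrist force passes 120 N, or if a joint passes its speed limit or range.

### The arm

A 6-joint arm with a two-finger parallel gripper is mounted at the origin on the work surface. World frame = base frame: x ahead of the robot, y to its left, z up, the work surface at z = 0. Lengths are in mm, angles in rad, forces in N, time in s.
With the tool pointing down it reaches from about 325 to 850 mm from the base axis. Payload 4.4 kg.
Tool frame: the origin (TCP) lies on the centre line of the jaws, within the pads' length; the fingertips stand 11 mm ahead of it and the grasp point (between the pads) lies 8 mm behind it; z points along the fingers, y is the line along which they close (so a half turn about z gives the same grasp; the last joint's range is limited). The gripper opens to 94 mm and grips with 3 to 60 N. Pads are 16 mm wide; open, the fingers measure 119 mm over their backs; the gripper's body (75 mm by 177 mm) begins 78 mm behind the grasp point.
Start: joints at [1.169, 0.207, 1.542, -0, 1.393, -0.15], TCP at [143.27, 556.867, 216.447] pointing down, gripper open.
Joint ranges: [-2.73, 2.73], [-0.86, 2.22], [0.23, 2.46], [-1.11, 4.25], [0.08, 2.63], [-2.82, 2.82]. Speed limits (rad/s): [2.79, 2.79, 3.14, 3.14, 3.14, 3.14].

### API

Orientations are given as a unit quaternion [w, x, y, z].
In Python, from rig import sensors, viewer, robot, finder gives the robot as it stands.
- The arm moves only by the shell command python3 -m pendant 'ROWS' [OPENING] [FORCE]. ROWS is a JSON object of lists of equal length, an entry for each row: "delta_pos": the shift along the world's x, y, z in mm, a list of three; "spin": the turn about the world's z in degrees. In form: {"delta_pos": [[x, y, z], ...], "spin": [spin, ...]}. A call has 1 to 10 rows; each row is the pose to reach, as a shift and turn from the pose commanded when the call began; what a row does not reach only later rows make up. A row lasts 1/12 s, in which the tool goes at most 41.7 mm and 7.16 degrees, less where a joint would pass 70% of its speed; a pose out of reach is approached as far as the arm can. A call with a gripper value outside its range is refused whole. OPENING is the finger opening in mm, from 0 to 94, set as the call begins (- or left out, the last holds). The fingers move at their own pace and stop on an object; FORCE is the grip in N (left out, the last holds). Time passes only in rows, so rows that repeat a pose let the fingers close. It gives the time, the measured TCP pose, the force and the opening at its end, in the units of the state.
- sensors.sense(): the state, without advancing time (a new reading comes with each control period).
- viewer.snapshot(name): name is "scene" or "side" or "wrist"; returns a dict with "pixels" (480x640x3 uint8, red, green, blue), "intrinsics" (3x3 intrinsics, pixels), "rvec" (rotation vector, rad) and "tvec" (3), from world to camera coordinates, as OpenCV has them. Camera axes: x right, y down, z forward; pixel columns grow to the right and rows downward; lengths in mm; the calibration is good to about 2 mm. A picture is of the moment at which its call begins. There is no depth.
- robot.finish_job(): hands the job in, once; it reports no verdict.
Trained networks look in the newest picture that a camera, given by its name, has taken for a name from the list of things; names that differ only in an ending like _2 or _b are one class to them, and where a whole thing is asked for, a point or a joint stands for the part that bears it (a point fixed in the world has none). Each returns a list of dicts, best first, with "score" (0 to 1); they miss things now and then, are a little off and sometimes report something else, mostly with a low value. They report only what shows in the picture. A call takes as long as a camera call. They do not tell look-alikes from the thing itself.
- finder.boxes_of(camera, target): "centre" ([x, y, z] in mm, in world coordinates, good to about 4 mm: the middle of the surface that is visible of it).
- finder.regions_of(camera, target): "region" (480x640 bool, what is visible of it).
- finder.mark_of(camera, target): "centre" ([x, y, z] in mm, in world coordinates, good to about 4 mm: a listed point, or the origin of a listed thing).
The state is a dict: "time_s": time; "joint_positions": joint angles; "qd": joint speeds; "effort": joint torques, N m; "tool_pos": TCP position; "tool_rot": TCP orientation; "ft_force": force on the tool from outside, world axes, zero at the start; "ft_torque": the same for the moment, N m; "grip_width": opening from 0.0 (shut) to 1.0 (fully open).
Only numpy, scipy, OpenCV 4.12 (cv2) and the standard library are available. Lean on these libraries where they do the work, as an engineer would, in place of code of your own. Each camera call takes 0.05 s, during which the arm holds its last target. There are 200 camera calls.

## Working session

There is one attempt and no reset: what is moved stays moved. The work goes in short steps, Python scripts to look and compute and a shell command to move; the robot and the scene stay as the last step left them, time stands still between calls to the robot, and variables do not carry over. Pictures are saved under pics/ and viewed, on a budget of 14 in all, crops included, one or two more only if the job needs it, and the job is handed in when it is done.

```bash
mkdir -p pics; python3 - <<'E'
from rig import sensors, viewer, finder
import cv2
s=sensors.sense();print(s['time_s'],s['tool_pos'],s['tool_rot'],s['grip_width'])
for c in ['scene','side']:
    p=viewer.snapshot(c);cv2.imwrite(f'pics/{c}0.png',p['pixels'][:,:,::-1])
    for t in ['pulley_34','pulley_46','pulley_58','pulley_70','pad_a','pad_b','pad_c','pad_d','end_stop','oil_bottle']:
        print(c,t,[(round(d['score'],2),[round(float(x)) for x in d['centre']]) for d in finder.mark_of(c,t)])
E
```

```text
0.0 [142.95041896 556.16130182 215.31225465] [-3.02379811e-04  1.25532915e-01  9.92088823e-01 -1.07857895e-03] 0.9993891099993756
scene pulley_34 [(0.81, [476, 153, -1]), (0.67, [328, -267, 2]), (0.62, [454, -118, -1]), (0.55, [437, 3, 0])]
scene pulley_46 [(0.81, [476, 153, -1]), (0.67, [328, -267, 2]), (0.62, [454, -118, -1]), (0.55, [437, 3, 0])]
scene pulley_58 [(0.81, [476, 153, -1]), (0.67, [328, -267, 2]), (0.62, [454, -118, -1]), (0.55, [437, 3, 0])]
scene pulley_70 [(0.81, [476, 153, -1]), (0.67, [328, -267, 2]), (0.62, [454, -118, -1]), (0.55, [437, 3, 0])]
scene pad_a [(0.97, [636, -83, 13]), (0.68, [642, 84, 12]), (0.62, [644, 174, 7]), (0.47, [378, 257, 0])]
scene pad_b [(0.97, [636, -83, 13]), (0.68, [642, 84, 12]), (0.62, [644, 174, 7]), (0.47, [378, 257, 0])]
scene pad_c [(0.97, [636, -83, 13]), (0.68, [642, 84, 12]), (0.62, [644, 174, 7]), (0.47, [378, 257, 0])]
scene pad_d [(0.97, [636, -83, 13]), (0.68, [642, 84, 12]), (0.62, [644, 174, 7]), (0.47, [378, 257, 0])]
scene end_stop [(0.57, [648, 248, 12])]
scene oil_bottle [(0.65, [378, 255, -2])]
side pulley_34 [(0.9
[... 546 characters left out ...]
, -116, 4]), (0.68, [445, 0, 4]), (0.58, [475, 154, -5])]
side pad_a [(0.95, [643, 85, 12]), (0.82, [638, -81, 13]), (0.76, [637, -1, 10]), (0.68, [642, 174, 11]), (0.27, [476, 152, -2])]
side pad_b [(0.95, [643, 85, 12]), (0.82, [638, -81, 13]), (0.76, [637, -1, 10]), (0.68, [642, 174, 11]), (0.27, [476, 152, -2])]
side pad_c [(0.95, [643, 85, 12]), (0.82, [638, -81, 13]), (0.76, [637, -1, 10]), (0.68, [642, 174, 11]), (0.27, [476, 152, -2])]
side pad_d [(0.95, [643, 85, 12]), (0.82, [638, -81, 13]), (0.76, [637, -1, 10]), (0.68, [642, 174, 11]), (0.27, [476, 152, -2])]
side end_stop [(0.67, [647, 245, 13]), (0.5, [639, 3, 10])]
side oil_bottle [(0.6, [377, 260, 4]), (0.23, [636, -79, 16])]
```

View pics/scene0.png

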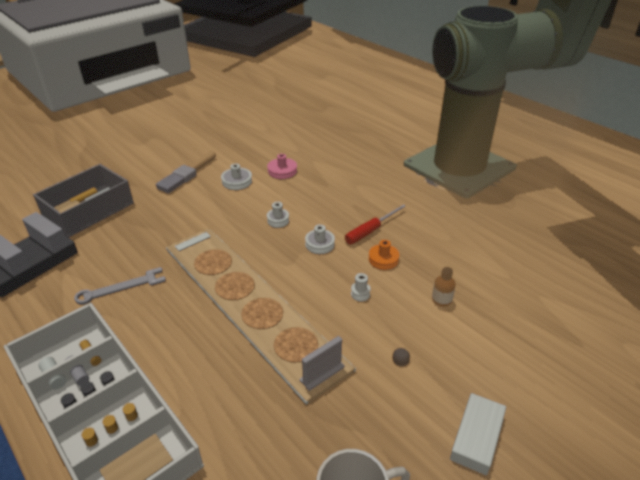

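View pics/side0.png

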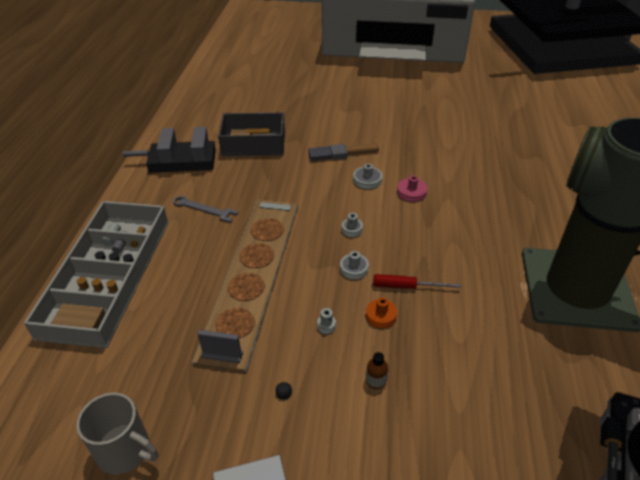

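The scene picture shows silver pulleys at (236,178), (278,214), (319,240) and (361,288). The pink one is at (283,167) and the orange one at (384,255). The bottle is at (444,287). Pads run from (213,262) to (296,344), with the end stop at (322,363), the y+ end. Next I'll fit positions and diameters from the region masks and make a crop to confirm which pulley is which.

```bash
cat > h.py <<'E'
import numpy as np, cv2
from scipy.optimize import minimize
from rig import viewer, finder, sensors
def proj(p,P): return cv2.projectPoints(np.float64(P),np.float64(p['rvec']),np.float64(p['tvec']),np.float64(p['intrinsics']),None)[0][:,0]
A=np.linspace(0,2*np.pi,40)
def ring(x,y,r,z): return np.c_[x+r*np.cos(A),y+r*np.sin(A),0*A+z]
S=4
def sil(p,cyls):
    m=np.zeros((480*S,640*S),np.uint8)
    for x,y,r,z0,z1 in cyls:
        q=(proj(p,np.r_[ring(x,y,r,z0),ring(x,y,r,z1)])+.5)*S
        cv2.fillConvexPoly(m,cv2.convexHull(np.int32(q.round())),255)
    return cv2.resize(m,(640,480),interpolation=cv2.INTER_AREA)/255.
def pulley(x,y,D,z=0): return [(x,y,D/2,z,z+16),(x,y,11,z+16,z+42)]
def fit(views,shape,x0):
    """views: list of (pic, mask)"""
    f=lambda v:sum(np.abs(sil(p,shape(*v))-m).sum()/m.sum() for p,m in views)/len(views)
    s=np.vstack([x0]+[np.add(x0,np.eye(len(x0))[i]*6) for i in range(len(x0))])
    r=minimize(f,x0,method='Nelder-Mead',options=dict(initial_simplex=s,xatol=.1,fatol=1e-4,maxiter=120))
    return r.x,r.fun
def nearest(p,regs,P):
    u=proj(p,[P])[0];best=None
    for d in regs:
        c=np.argwhere(d['region']).mean(0)[::-1];e=np.hypot(*(c-u))
        if best is None or e<best[0]: best=(e,d['region'])
    return best
E
python3 - <<'E'
from h import *
pics={};R={}
for c in ['scene','side']:
    pics[c]=viewer.snapshot(c)
    for t in ['pulley_34','pad_a','oil_bottle']: R[c,t]=finder.regions_of(c,t)
cand={'s153':(476,153),'s0':(443,1),'s-116':(453,-117),'s-299':(431,-299),'pink':(326,-262),'orange':(378,116)}
pads={'p174':(643,174),'p85':(643,85),'p0':(637,-1),'p-82':(637,-82)}
def run(t,items,shape,zc,extra):
    for n,(x,y) in items.items():
        out=[];allv=[]
        for c in pics:
            b=nearest(pics[c],R[c,t],(x,y,zc))
            if b is None or b[0]>8: out.append((c,'none'));continue
            v=[(pics[c],b[1].astype(float))];allv+=v
            r,e=fit(v,shape,[x,y]+extra);out.append((c,r.round(1).tolist(),round(e,2)))
        if len(allv)>1: r,e=fit(allv,shape,[x,y]+extra);out.append(('both',r.round(1).tolist(),round(e,2)))
        print(n,*out)
run('pulley_34',cand,pulley,16,[52])
run('pad_a',pads,lambda x,y:[(x,y,36,12,15)],15,[])
run('oil_bottle',{'bot':(378,257)},lambda x,y:[(x,y,18,0,50)],36,[])
im=pics['scene']['pixels'][150:310,210:410,::-1];cv2.imwrite('pics/crop1.png',cv2.resize(im,None,fx=3.75,fy=3.75,interpolation=cv2.INTER_CUBIC))
E
```

```text
s153 ('scene', [480.8, 153.2, 31.1], np.float64(0.07)) ('side', [477.0, 152.3, 32.2], np.float64(0.11)) ('both', [477.7, 151.6, 32.5], np.float64(0.14))
s0 ('scene', [443.5, 0.2, 56.3], np.float64(0.04)) ('side', [438.6, 0.3, 58.0], np.float64(0.06)) ('both', [441.7, -0.3, 57.4], np.float64(0.1))
s-116 ('scene', [458.3, -116.7, 42.4], np.float64(0.07)) ('side', [453.9, -116.4, 42.9], np.float64(0.05)) ('both', [455.5, -117.4, 43.6], np.float64(0.12))
s-299 ('scene', [439.5, -299.1, 70.5], np.float64(0.05)) ('side', [433.5, -303.0, 68.0], np.float64(0.05)) ('both', [435.1, -302.6, 69.2], np.float64(0.11))
pink ('scene', [331.6, -265.1, 68.4], np.float64(0.07)) ('side', [326.2, -266.8, 68.1], np.float64(0.05)) ('both', [328.4, -265.6, 68.2], np.float64(0.11))
orange ('scene', [382.1, 116.2, 54.9], np.float64(0.06)) ('side', [377.7, 114.4, 57.0], np.float64(0.04)) ('both', [378.7, 114.4, 57.2], np.float64(0.1))
p174 ('scene', [645.1, 173.8], np.float64(0.09)) ('side', [643.8, 173.3], np.float64(0.22)) ('both', [644.1, 173.9], np.float64(0.16))
p85 ('scene', [645.7, 85.4], np.float64(0.08)) ('side', [642.7, 83.4], np.float64(0.07)) ('both', [643.8, 85.0], np.float64(0.09))
p0 ('scene', [643.4, -1.2], np.float64(0.04)) ('side', [639.8, -2.5], np.float64(0.04)) ('both', [641.5, -2.3], np.float64(0.07))
p-82 ('scene', [638.3, -81.7], np.float64(0.07)) ('side', [634.4, -83.1], np.float64(0.06)) ('both', [635.9, -82.6], np.float64(0.09))
bot ('scene', [381.0, 256.8], np.float64(0.16)) ('side', [379.4, 252.2], np.float64(0.14)) ('both', [379.4, 254.8], np.float64(0.18))
```

View pics/crop1.png

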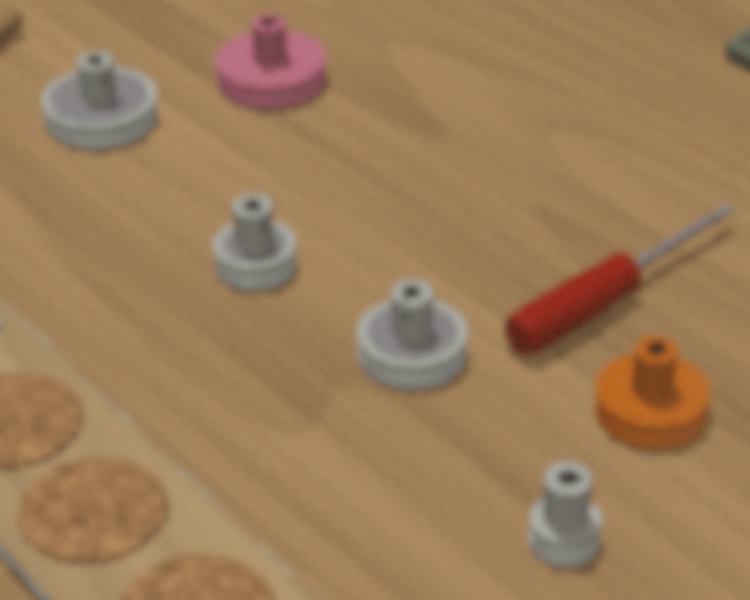

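Diameters fit as about 32, 57, 43 and 69 mm. So the 34 is at (478,152), the 58 at (441,0), the 46 at (455,-117) and the 70 at (435,-302). All four are silver; pink and orange are the look-alikes. The end stop is at the y=+248 end. Targets: 70→(645,174), 58→(643.5,85), 46→(641,-2), 34→(637,-82.5).

```bash
python3 -m pendant '{"delta_pos":[[335,-404,-56],[335,-404,-56],[335,-404,-56],[335,-404,-56],[335,-404,-56],[335,-404,-56],[335,-404,-56],[335,-404,-56],[335,-404,-56],[335,-404,-56]],"spin":[0,0,0,0,0,0,0,0,0,0]}' 60 30
```

```text
time_s: 2.33
tool_pos: [408.8, 236.2, 172.4]
tool_rot: [0.0, 0.126, 0.992, 0.0]
ft_force: [0.4, 0.8, 0.7]
grip_width: 0.634
```

```bash
python3 -m pendant '{"delta_pos":[[69,-84,-12],[69,-84,-12],[69,-84,-12],[69,-84,-12],[69,-84,-12]],"spin":[0,0,0,0,0]}'
python3 - <<'E'
from h import *
p=viewer.snapshot('wrist');cv2.imwrite('pics/w1.png',p['pixels'][:,:,::-1])
print(sensors.sense()['tool_pos'])
b=nearest(p,finder.regions_of('wrist','pulley_34'),(478,152,16))
print(b[0],fit([(p,b[1].astype(float))],pulley,[478,152,34]))
E
```

```text
time_s: 2.75
tool_pos: [477.3, 152.8, 160.0]
tool_rot: [-0.0, 0.127, 0.992, 0.0]
ft_force: [0.1, 0.9, 0.1]
grip_width: 0.639
[476.5405908  153.82735837 160.0903606 ]
4.278108295944421 (array([475.91335787, 153.13228535,  34.02698896]), np.float64(0.028790172691801137))
```

View pics/w1.png

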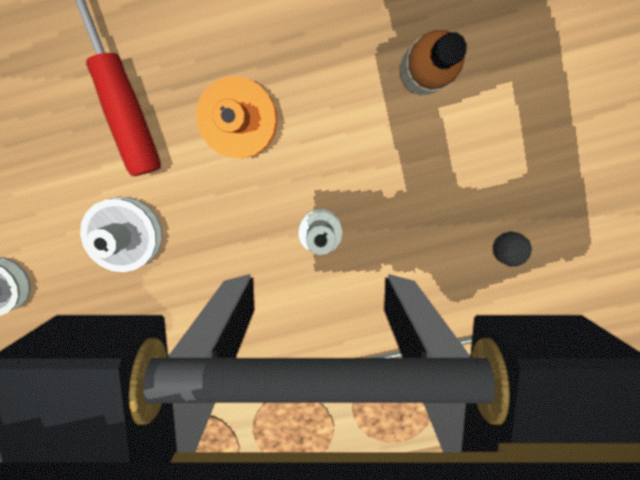

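The wrist view shows the small silver pulley at (320,232), between the finger lines, with the bottle at (435,60) and the orange one at (237,116) well clear. The fit is (475.9,153.1) with D=34.0.

```bash
python3 -m pendant '{"delta_pos":[[-1,0,-40],[-1,0,-80],[-1,0,-110],[-1,0,-129],[-1,0,-129],[-1,0,-129]],"spin":[0,0,0,0,0,0]}' 60 30
python3 -m pendant '{"delta_pos":[[0,0,0],[0,0,0],[0,0,0],[0,0,0],[0,0,0],[0,0,0],[0,0,0],[0,0,0]],"spin":[0,0,0,0,0,0,0,0]}' 10 30
```

```text
time_s: 3.35
tool_pos: [474.2, 155.0, 30.7]
tool_rot: [-0.001, 0.124, 0.992, -0.0]
ft_force: [-0.0, 0.3, 0.6]
grip_width: 0.637
time_s: 4.02
tool_pos: [476.1, 154.0, 31.7]
tool_rot: [0.0, 0.126, 0.992, 0.0]
ft_force: [-0.3, 0.4, 2.5]
grip_width: 0.226
```

```bash
python3 -m pendant '{"delta_pos":[[0,0,30],[0,0,65],[20,-30,100],[161,-236,119],[161,-236,119],[161,-236,119],[161,-236,119],[161,-236,119],[161,-236,119],[161,-236,119]],"spin":[0,0,0,0,0,0,0,0,0,0]}'
python3 -m pendant '{"delta_pos":[[0,0,0],[0,0,0],[0,0,0]],"spin":[0,0,0]}'
python3 - <<'E'
from h import *
p=viewer.snapshot('wrist');cv2.imwrite('pics/w2.png',p['pixels'][:,:,::-1])
print(np.mean([ (viewer.snapshot('wrist'),sensors.sense()['tool_pos'])[1] for _ in range(3)],0), sensors.sense()['grip_width'])
finder_r=finder.regions_of('wrist','pad_a')
for n,(x,y) in {'p174':(643,174),'p85':(643,85),'p0':(637,-1),'p-82':(637,-82)}.items():
    b=nearest(p,finder_r,(x,y,15))
    if b: print(n,round(b[0],1),b[1].sum(),fit([(p,b[1].astype(float))],lambda x,y:[(x,y,36,12,15)],[x,y]), proj(p,[(x,y,15)]))
fr=finder.regions_of('wrist','pulley_34')
for n,(x,y,D) in {'34':(637,-82,34)}.items():
    b=nearest(p,fr,(x,y,119))
    if b:print(n,round(b[0],1),b[1].sum(),fit([(p,b[1].astype(float))],lambda x,y:pulley(x,y,34,119),[x,y]))
E
```

```text
time_s: 4.85
tool_pos: [640.1, -88.6, 150.8]
tool_rot: [0.002, 0.128, 0.992, -0.002]
ft_force: [-0.4, 0.2, 0.6]
grip_width: 0.227
time_s: 5.1
tool_pos: [635.3, -80.4, 149.2]
tool_rot: [-0.001, 0.125, 0.992, 0.0]
ft_force: [0.1, 0.2, -0.6]
grip_width: 0.224
[635.76411607 -80.2727788  149.92198812] 0.22427400554095078
p174 34.2 1790 (array([641.12693934, 175.75100513]), np.float64(0.02271880819366853)) [[662.13131799 162.46231156]]
p85 4.1 7357 (array([641.22623515,  84.71515405]), np.float64(0.04065222663756273)) [[539.74141151 192.93865218]]
p0 1.9 6979 (array([638.992202  ,  -2.25285266]), np.float64(0.03925389614220814)) [[423.70591594 213.77827953]]
p-82 14.4 5229 (array([633.16343595, -82.32467577]), np.float64(0.339130565211359)) [[318.66898998 240.05098073]]
34 6.0 4080 (array([634.47718819, -81.32833699]), np.float64(0.21442329873125718))
```

View pics/w2.png

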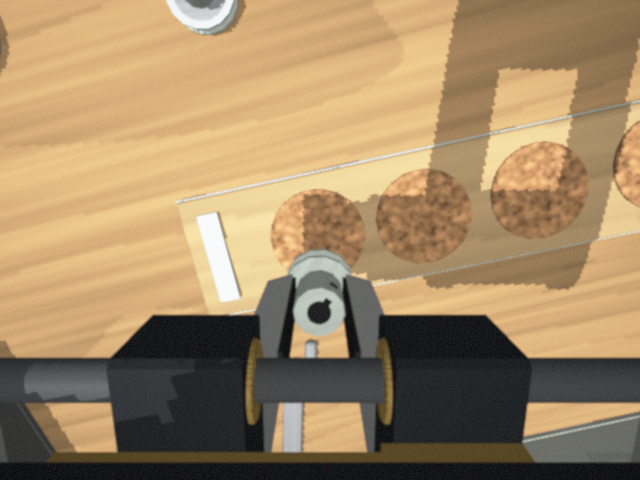

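The wrist view shows the pulley held at (320,290), over the fourth pad centred near (318,236), with the white strip beside it and the other pads at (424,214), (540,190) and (640,165). The wrist puts the pads about 2 mm lower in x than the outside cameras do, as it did for the pulley. I'll lower it and let go.

```bash
python3 -m pendant '{"delta_pos":[[-1,-2,-35],[-1,-2,-70],[-1,-2,-90],[-1,-2,-98],[-1,-2,-101],[-1,-2,-103],[-1,-2,-103.5],[-1,-2,-103.5]],"spin":[0,0,0,0,0,0,0,0]}'
python3 -m pendant '{"delta_pos":[[0,0,0],[0,0,0],[0,0,0],[0,0,0],[0,0,40],[0,0,80],[0,0,104],[0,0,104]],"spin":[0,0,0,0,0,0,0,0]}' 50
```

```text
time_s: 6.07
tool_pos: [637.3, -84.4, 48.7]
tool_rot: [0.002, 0.126, 0.992, -0.0]
ft_force: [0.3, 0.1, -0.4]
grip_width: 0.225
time_s: 6.73
tool_pos: [640.7, -85.4, 159.0]
tool_rot: [0.007, 0.126, 0.992, -0.001]
ft_force: [1.4, -0.6, -0.0]
grip_width: 0.529
```

```bash
python3 -m pendant '{"delta_pos":[[-183,-33,0],[-183,-33,0],[-183,-33,0],[-183,-33,0],[-183,-33,0],[-183,-33,0],[-183,-33,0],[-183,-33,0],[-183,-33,0]],"spin":[0,0,0,0,0,0,0,0,0]}' 60
cat >> h.py <<'E'
def look(name,items,cam='wrist'):
    p=viewer.snapshot(cam);cv2.imwrite(f'pics/{name}.png',p['pixels'][:,:,::-1])
    r=finder.regions_of(cam,'pulley_34')
    for x,y,z,D in items:
        b=nearest(p,r,(x,y,z+16))
        if b: v,e=fit([(p,b[1].astype(float))],lambda x,y,D:pulley(x,y,D,z),[x,y,D]);print(D,round(b[0],1),v.round(1),round(e,3))
    L=[]
    for _ in range(3): viewer.snapshot(cam);L.append(sensors.sense()['tool_pos'])
    print('tcp',np.mean(L,0).round(1))
E
python3 -c "
from h import *
look('w3',[(455,-117,0,46),(441,0,0,58),(636,-83,15,34)])"
```

```text
time_s: 7.48
tool_pos: [454.2, -117.2, 151.0]
tool_rot: [0.001, 0.125, 0.992, -0.0]
ft_force: [0.0, -0.2, 0.1]
grip_width: 0.639
46 3.6 [ 453.5 -116.8   45.6] 0.024
58 5.9 [438.3  -0.7  57.9] 0.015
34 8.6 [635.8 -85.5  31.9] 0.573
tcp [ 453.5 -116.9  150.6]
```

View pics/w3.png

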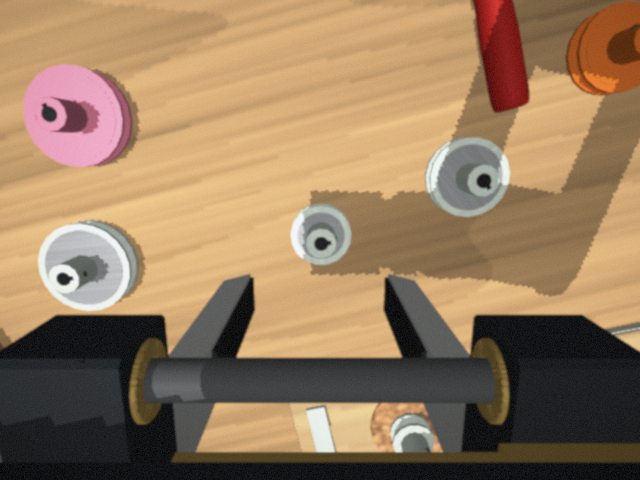

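The view shows the 46 at (321,236) straight under the tool (453.5,-116.8). The 34 stands on its pad at (411,432).

```bash
python3 -m pendant '{"delta_pos":[[0,0,-40],[0,0,-80],[0,0,-105],[0,0,-119],[0,0,-119.5],[0,0,-119.5]],"spin":[0,0,0,0,0,0]}' 60 30
python3 -m pendant '{"delta_pos":[[0,0,0],[0,0,0],[0,0,0],[0,0,0],[0,0,0],[0,0,0],[0,0,0]],"spin":[0,0,0,0,0,0,0]}' 10 30
python3 -m pendant '{"delta_pos":[[0,0,30],[0,0,65],[30,20,100],[185.5,114.5,119],[185.5,114.5,119],[185.5,114.5,119],[185.5,114.5,119],[185.5,114.5,119],[185.5,114.5,119],[185.5,114.5,119]],"spin":[0,0,0,0,0,0,0,0,0,0]}'
python3 -m pendant '{"delta_pos":[[0,0,0],[0,0,0],[0,0,0]],"spin":[0,0,0]}'
python3 -c "
from h import *
look('w4',[(636,-83,15,34),(639,-2,119,46)])"
```

```text
time_s: 8.23
tool_pos: [452.3, -116.7, 30.5]
tool_rot: [-0.001, 0.125, 0.992, 0.0]
ft_force: [-1.1, 0.3, 0.8]
grip_width: 0.641
time_s: 8.82
tool_pos: [453.2, -117.0, 31.7]
tool_rot: [0.0, 0.126, 0.992, 0.0]
ft_force: [-0.3, 1.2, 2.9]
grip_width: 0.225
time_s: 9.65
tool_pos: [638.5, -1.8, 149.5]
tool_rot: [-0.001, 0.125, 0.992, -0.0]
ft_force: [-1.3, -0.3, -1.0]
grip_width: 0.226
time_s: 9.9
tool_pos: [636.9, -3.4, 149.7]
tool_rot: [-0.001, 0.126, 0.992, -0.0]
ft_force: [0.4, -0.2, -0.7]
grip_width: 0.223
34 3.4 [637.  -85.9  33.7] 0.037
46 13.5 [632.9  -3.6  38.3] 0.302
tcp [637.8  -3.1 150.4]
```

View pics/w4.png

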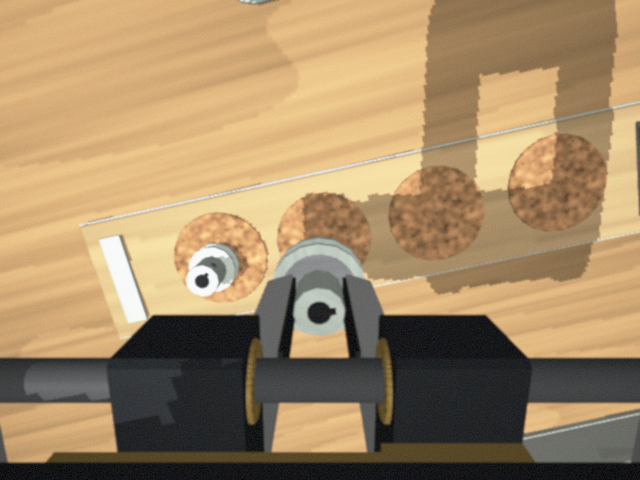

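The 46 hangs over its pad (pad centre (323,237)). The 34 sits on its pad at (213,270), about 3–4 mm off centre, which is acceptable.

```bash
python3 -m pendant '{"delta_pos":[[1,1,-35],[1,1,-70],[1,1,-90],[1,1,-98],[1,1,-101],[1,1,-103],[1,1,-104],[1,1,-104],[1,1,-104]],"spin":[0,0,0,0,0,0,0,0,0]}'
python3 -m pendant '{"delta_pos":[[0,0,0],[0,0,0],[0,0,0],[0,0,0],[0,0,40],[0,0,80],[0,0,104],[0,0,104]],"spin":[0,0,0,0,0,0,0,0]}' 50
python3 -m pendant '{"delta_pos":[[-200,1,0],[-200,1,0],[-200,1,0],[-200,1,0],[-200,1,0],[-200,1,0],[-200,1,0],[-200,1,0],[-200,1,0]],"spin":[0,0,0,0,0,0,0,0,0]}' 60
python3 -c "
from h import *
look('w5',[(438,-1,0,58)])"
```

```text
time_s: 10.9
tool_pos: [640.6, -1.7, 48.0]
tool_rot: [0.002, 0.126, 0.992, -0.0]
ft_force: [0.4, -0.0, -1.1]
grip_width: 0.228
time_s: 11.57
tool_pos: [644.3, -2.2, 158.4]
tool_rot: [0.007, 0.125, 0.992, -0.0]
ft_force: [-0.2, 0.3, -0.1]
grip_width: 0.531
time_s: 12.32
tool_pos: [441.0, -0.9, 150.8]
tool_rot: [0.001, 0.126, 0.992, -0.0]
ft_force: [0.6, -0.0, -0.3]
grip_width: 0.638
58 1.5 [438.3  -0.7  57.3] 0.019
tcp [440.3  -0.7 150.4]
```

```bash
python3 -m pendant '{"delta_pos":[[-2,0,-40],[-2,0,-80],[-2,0,-105],[-2,0,-119],[-2,0,-119.5],[-2,0,-119.5]],"spin":[0,0,0,0,0,0]}' 60 30
python3 -m pendant '{"delta_pos":[[0,0,0],[0,0,0],[0,0,0],[0,0,0],[0,0,0],[0,0,0],[0,0,0]],"spin":[0,0,0,0,0,0,0]}' 10 30
python3 -m pendant '{"delta_pos":[[0,0,30],[0,0,65],[30,10,100],[203,85.5,119],[203,85.5,119],[203,85.5,119],[203,85.5,119],[203,85.5,119],[203,85.5,119],[203,85.5,119]],"spin":[0,0,0,0,0,0,0,0,0,0]}'
python3 -m pendant '{"delta_pos":[[0,0,0],[0,0,0],[0,0,0]],"spin":[0,0,0]}'
python3 -c "
from h import *
look('w6',[(636,-83,15,34),(639,-2,15,46)])
r=finder.regions_of('wrist','pad_a');p=viewer.snapshot('wrist')
for x,y in [(641,175),(641,85)]:
    b=nearest(p,r,(x,y,15)); print(b[0],fit([(p,b[1].astype(float))],lambda x,y:[(x,y,36,12,15)],[x,y]))"
```

```text
time_s: 13.07
tool_pos: [436.9, -0.5, 30.2]
tool_rot: [-0.001, 0.126, 0.992, 0.0]
ft_force: [-0.6, 0.0, -0.2]
grip_width: 0.635
time_s: 13.65
tool_pos: [437.6, -0.4, 31.2]
tool_rot: [0.0, 0.126, 0.992, 0.0]
ft_force: [-0.2, 0.7, 2.8]
grip_width: 0.228
time_s: 14.48
tool_pos: [640.5, 85.4, 148.7]
tool_rot: [-0.001, 0.125, 0.992, -0.0]
ft_force: [-0.5, -0.6, -1.7]
grip_width: 0.228
time_s: 14.73
tool_pos: [638.7, 84.3, 149.3]
tool_rot: [-0.001, 0.126, 0.992, -0.0]
ft_force: [-0.1, -0.1, -1.2]
grip_width: 0.227
34 4.7 [636.9 -85.7  33.8] 0.032
46 1.3 [640.5  -3.1  45.4] 0.021
tcp [639.8  84.6 150. ]
0.9816844554223497 (array([641.45845725, 175.42651156]), np.float64(0.02586114049690698))
21.318396231332162 (array([641.52754629,  84.32509611]), np.float64(1.3414284482815784))
```

View pics/w6.png

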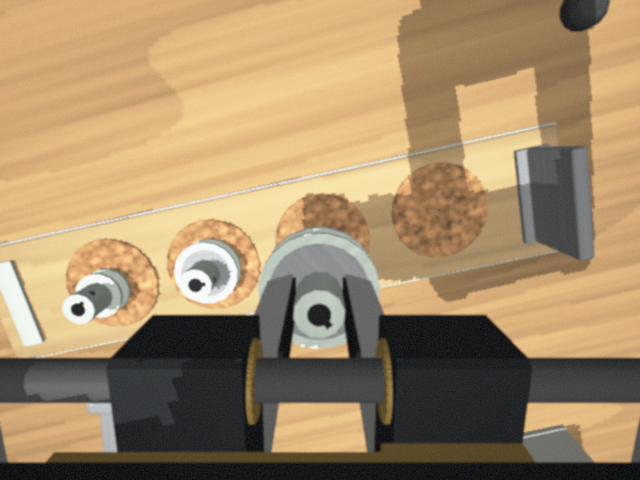

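The 34 and 46 are on their pads at (103,292) and (208,271). The 58 is over its pad at (322,237), and the end stop is at (555,200), next to the free pad at (440,210).

```bash
python3 -m pendant '{"delta_pos":[[0,0,-35],[0,0,-70],[0,0,-90],[0,0,-98],[0,0,-101],[0,0,-103],[0,0,-104],[0,0,-104],[0,0,-104]],"spin":[0,0,0,0,0,0,0,0,0]}'
python3 -m pendant '{"delta_pos":[[0,0,0],[0,0,0],[0,0,0],[0,0,0],[0,0,40],[0,0,80],[0,0,104],[0,0,104]],"spin":[0,0,0,0,0,0,0,0]}' 50
python3 -m pendant '{"delta_pos":[[-207,-386,0],[-207,-386,0],[-207,-386,0],[-207,-386,0],[-207,-386,0],[-207,-386,0],[-207,-386,0],[-207,-386,0],[-207,-386,0],[-207,-386,0]],"spin":[0,0,0,0,0,0,0,0,0,0]}' 60
```

```text
time_s: 15.83
tool_pos: [641.6, 85.0, 47.5]
tool_rot: [0.002, 0.126, 0.992, 0.0]
ft_force: [-0.8, 0.8, -1.4]
grip_width: 0.23
time_s: 16.5
tool_pos: [645.3, 85.0, 158.0]
tool_rot: [0.007, 0.125, 0.992, 0.001]
ft_force: [0.9, -1.2, 0.9]
grip_width: 0.534
time_s: 17.33
tool_pos: [441.7, -283.4, 149.1]
tool_rot: [-0.0, 0.125, 0.992, 0.0]
ft_force: [0.8, 0.6, 0.5]
grip_width: 0.64
```

```bash
python3 -m pendant '{"delta_pos":[[-9,-18,0],[-9,-18,0],[-9,-18,0],[-9,-18,0]],"spin":[0,0,0,0]}' 60
python3 -c "
from h import *
look('w7',[(433,-301,0,70),(328,-265,0,70)])"
```

```text
time_s: 17.67
tool_pos: [434.3, -299.3, 149.1]
tool_rot: [-0.0, 0.126, 0.992, 0.001]
ft_force: [0.1, 0.5, -0.0]
grip_width: 0.641
70 2.4 [ 432.9 -300.4   69.5] 0.014
70 4.1 [ 326.  -265.7   69.5] 0.011
tcp [ 434.9 -298.9  149.5]
```

View pics/w7.png

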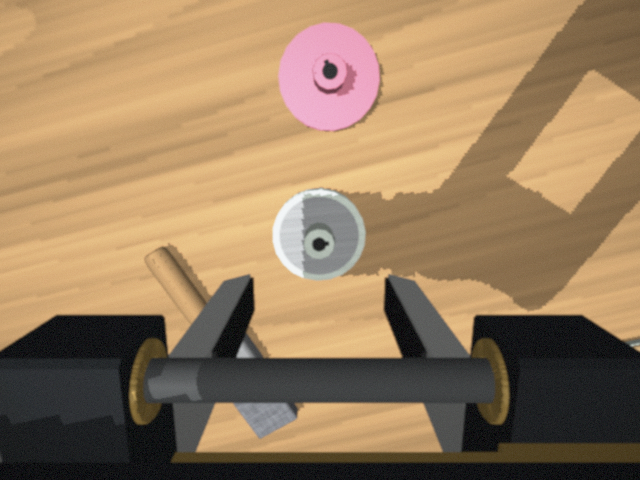

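The silver 70 is at (320,235), with the pink one clear above it at (330,76). The brush at (200,300) is outside the fingers' sweep.

```bash
python3 -m pendant '{"delta_pos":[[-2,-1.5,-40],[-2,-1.5,-80],[-2,-1.5,-105],[-2,-1.5,-118],[-2,-1.5,-118.5],[-2,-1.5,-118.5]],"spin":[0,0,0,0,0,0]}' 60 40
python3 -m pendant '{"delta_pos":[[0,0,0],[0,0,0],[0,0,0],[0,0,0],[0,0,0],[0,0,0],[0,0,0]],"spin":[0,0,0,0,0,0,0]}' 10 40
python3 -m pendant '{"delta_pos":[[0,0,30],[0,0,65],[10,20,100],[25,55,119],[40,92,119],[56,129,119],[72,166,119],[88,203,119],[104,240,119],[120,277,119]],"spin":[0,0,0,0,0,0,0,0,0,0]}'
python3 -m pendant '{"delta_pos":[[88,199,0],[88,199,0],[88,199,0],[88,199,0],[88,199,0],[88,199,0],[88,199,0],[88,199,0],[88,199,0]],"spin":[0,0,0,0,0,0,0,0,0]}'
python3 -c "
from h import *
look('w8',[(641,84,15,58),(639,-2,15,46)])"
```

```text
time_s: 18.42
tool_pos: [432.3, -300.8, 30.5]
tool_rot: [-0.001, 0.125, 0.992, 0.001]
ft_force: [1.2, 0.7, 0.7]
grip_width: 0.641
time_s: 19.0
tool_pos: [432.6, -301.2, 31.6]
tool_rot: [0.0, 0.126, 0.992, 0.001]
ft_force: [1.2, 2.7, 2.8]
grip_width: 0.225
time_s: 19.83
tool_pos: [552.3, -23.1, 149.8]
tool_rot: [-0.0, 0.126, 0.992, -0.0]
ft_force: [1.0, -0.7, -1.5]
grip_width: 0.225
time_s: 20.58
tool_pos: [639.4, 172.5, 149.5]
tool_rot: [-0.001, 0.126, 0.992, -0.001]
ft_force: [-0.3, -1.0, -2.1]
grip_width: 0.224
58 2.1 [642.1  83.2  57.1] 0.017
46 1.1 [640.   -3.3  45.7] 0.023
tcp [640.1 172.5 150.4]
```

View pics/w8.png

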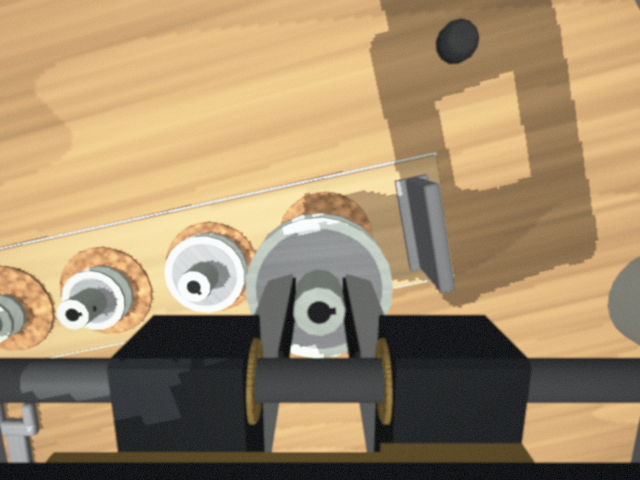

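The 70 is held level over the last pad (top rim visible at (325,195)), clear of the end stop at (425,230). The 58 is in place.

```bash
python3 -m pendant '{"delta_pos":[[0.5,2.5,-35],[0.5,2.5,-70],[0.5,2.5,-90],[0.5,2.5,-98],[0.5,2.5,-101],[0.5,2.5,-103],[0.5,2.5,-104.5],[0.5,2.5,-104.5],[0.5,2.5,-104.5]],"spin":[0,0,0,0,0,0,0,0,0]}'
python3 -m pendant '{"delta_pos":[[0,0,0],[0,0,0],[0,0,0],[0,0,0],[0,0,40],[0,0,80],[0,0,104],[0,0,104]],"spin":[0,0,0,0,0,0,0,0]}' 50
python3 -m pendant '{"delta_pos":[[-100,-100,40],[-100,-100,60],[-100,-130,80],[-100,-130,80],[-100,-130,80],[-100,-130,80],[-100,-130,80],[-100,-130,80]],"spin":[0,0,0,0,0,0,0,0]}' 60
python3 -c "
from h import *
I=[(641,175,15,70),(641,84,15,58),(639,-2,15,46),(637,-86,15,34)]
look('w9',I);look('s9',I,'scene');look('d9',I,'side')
for c,f in (('wrist','w9'),('scene','s9'),('side','d9')):
    p=viewer.snapshot(c)
    for t in ('pad_a','oil_bottle','end_stop'): print(c,t,[(round(d['score'],2),np.round(d['centre']).tolist()) for d in finder.mark_of(c,t)])
a=cv2.imread('pics/w9.png');b=cv2.imread('pics/s9.png')[200:410,150:430]
b=cv2.resize(b,(640,480),interpolation=3);cv2.imwrite('pics/end.png',cv2.resize(np.vstack([a,b]),(400,600),interpolation=cv2.INTER_AREA))"
```

```text
time_s: 21.58
tool_pos: [642.2, 176.9, 47.6]
tool_rot: [0.002, 0.126, 0.992, 0.0]
ft_force: [-0.4, -0.1, -1.3]
grip_width: 0.226
time_s: 22.25
tool_pos: [645.9, 177.5, 158.3]
tool_rot: [0.007, 0.125, 0.992, 0.002]
ft_force: [0.9, 0.6, 2.1]
grip_width: 0.533
time_s: 22.92
tool_pos: [540.5, 47.3, 228.6]
tool_rot: [-0.001, 0.126, 0.992, 0.0]
ft_force: [0.5, -0.7, -0.3]
grip_width: 0.641
70 4.5 [641.3 175.3  69.8] 0.068
58 11.7 [641.5  71.9  35.7] 0.316
46 1.3 [640.4  -3.3  45.4] 0.025
34 85.2 [ 6.471e+02 -6.020e+01 -2.000e-01] 1.388
tcp [540.6  47.7 228.4]
70 5.8 [645.1 176.2  69.2] 0.045
58 4.5 [645.   84.1  53.7] 0.072
46 3.7 [644.2  -2.1  44. ] 0.057
34 34.7 [ 6.484e+02 -7.790e+01 -3.000e-01] 1.372
tcp [540.8  47.1 229.4]
70 2.1 [642.8 173.9  68.4] 0.083
58 2.4 [643.1  83.6  56.8] 0.042
46 28.6 [666.5  10.8   0.7] 1.685
34 0.3 [638.  -85.5  30.3] 0.104
tcp [540.9  46.7 229.8]
wrist pad_a []
wrist oil_bottle []
wrist end_stop [(0.77, [647.0, 249.0, 14.0])]
scene pad_a [(0.74, [636.0, -80.0, 13.0]), (0.61, [643.0, 82.0, 11.0])]
scene oil_bottle [(0.86, [376.0, 260.0, -2.0])]
scene end_stop [(0.97, [647.0, 245.0, 9.0])]
side pad_a [(0.94, [635.0, -79.0, 13.0]), (0.66, [643.0, 87.0, 13.0]), (0.56, [638.0, 2.0, 12.0])]
side oil_bottle [(0.64, [377.0, 261.0, 0.0])]
side end_stop [(0.9, [646.0, 244.0, 10.0])]
```

View pics/end.png

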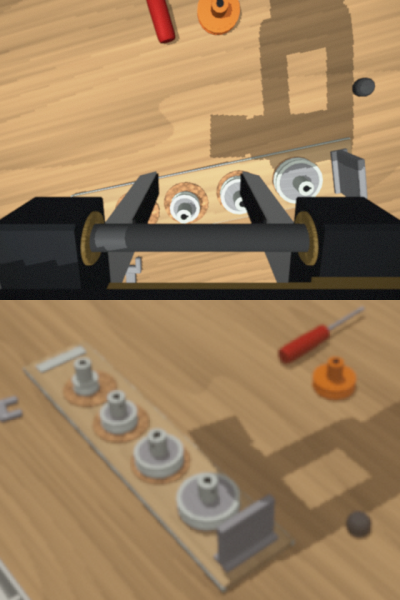

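The last view shows all four standing hub up on their pads, with the 70 beside the end stop (lower panel: (208,498), (158,452), (118,412), (84,380)). The worst offset is the 34, about 4–5 mm, and the bottle has not moved. Handing in.

```bash
python3 -c "
from rig import robot;print(robot.finish_job())"
```

```text
the job is handed in; nothing more can be done
None
```

All four silver pulleys are on the cork pads, flat with hubs up. The 70 is next to the end stop, then the 58, the 46, and the 34 at the far end. I handed the job in at about 23 s on the robot's clock, with the arm raised clear.

**Centring:** Comparing each pulley with its pad in the same camera, the 70, 58 and 46 are about 2 mm or less off centre in the wrist view. The 34 is about 4–5 mm off, still within the centimetre, so I left it.

**Other objects:** The oil bottle was found at (376,260) at the end and (378,256) at the start, so it has not moved beyond measurement error. I did not touch the orange or pink look-alikes.

**Checks that failed or disagreed:**
- In the last look the wrist fits of the 58 and 34, the scene fit of the 34 and the side fit of the 46 failed (part hidden, or the wrong region picked up). Each of those pulleys was confirmed from another camera or an earlier wrist view.
- The scene and wrist cameras disagree by about 3–4 mm in x.
- The arm read about 1–2 mm above the commanded height at each release, so the pulleys may have dropped a millimetre or so. All stand flat in the last picture.

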